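Load two reagent cassettes into the analyser carousel

ROBOT

A 7-joint arm with a two-finger parallel gripper is mounted at the origin on a cart in front of the work surface, level with it; the furniture and walls round the work are solid. World frame = base frame: x ahead of the robot, y to its left, z up, the work surface at z = 0. Lengths are in m, angles in rad, forces in N, time in s.
With the tool pointing down it reaches from about 0.4 to 0.85 m from the base axis. Payload 4.4 kg.
Tool frame: the origin (TCP) lies at the very end of the fingers, on their centre line; the grasp point (between the pads) lies 19 mm behind it; z points along the fingers, y is the line along which they close (so a half turn about z gives the same grasp; the last joint's range is limited). The gripper opens to 94 mm and grips with 3 to 60 N. Pads are 16 mm wide; open, the fingers measure 119 mm over their backs; the gripper's body (75 mm by 177 mm) begins 78 mm behind the grasp point.
Start: joints at [1.217, 0.628, 0.038, 1.517, -0.027, 0.996, -0.02], TCP at [0.185, -0.623, 0.205] pointing down, gripper open.
Joint ranges: [-3.06, 3.06], [-0.37, 2.12], [-1.25, 1.32], [0.18, 2.47], [-1.1, 4.24], [0.23, 1.98], [-2.94, 2.94]. Speed limits (rad/s): [2.57, 2.57, 3.14, 3.14, 3.14, 3.14, 3.14].

INTERFACE

Orientations are given as a 3x3 rotation matrix whose columns are the frame's x, y, z axes.
In Python, from plant import manip, vision, job_done gives the robot as it stands.
- The arm moves only by the tool step_arm, never from a script. Its argument "targets" is a list of rows, each a list of 3 entries, a list of its own where there are three numbers: the shift along the tool's x, y, z in mm, then the turn, a rotation vector about the tool's x, y, z in degrees, then the opening, from -1 (shut) to 1 (fully open). A call has 1 to 12 rows; each row shifts and turns the commanded pose from where the row before left it, along the tool's axes as they then stand; what a row does not reach is not made up. A row lasts 1/12 s, in which the tool goes at most 41.7 mm and 7.16 degrees, less where a joint would pass 70% of its speed; a pose out of reach is approached as far as the arm can. A call is refused whole if a number of a shift passes 41.7 or a number of a turn 7.16, either way. A call with a gripper value outside its range is refused whole. The fingers move at their own pace and stop on an object; "grip_force" is the grip in N (left out, the last holds). Time passes only in rows, so rows that do not move let the fingers close. It gives the time, the measured TCP pose, the force, the opening and the grip force at its end, in the units of the state.
- manip.observe(): the state, without advancing time (a new reading comes with each control period).
- vision.get_image(name): name is "scene" or "top" or "wrist"; returns a dict with "frame" (384x512x3 uint8, red, green, blue), "fovy" (degrees; the focal length in pixels is half the picture's height over the tangent of half this angle, whatever the lens; pixels are square), "cx", "cy" (the principal point, pixels), "rvec" (rotation vector, rad) and "tvec" (3), from world to camera coordinates, as OpenCV has them. Camera axes: x right, y down, z forward; pixel columns grow to the right and rows downward; lengths in m; the calibration is good to about 2 mm. A picture is of the moment at which its call begins. There is no depth.
- job_done(): hands the job in; it is judged then, once.
The state is a dict: "time_s": time; "qpos": joint angles; "joint_vel": joint speeds; "effort": joint torques, N m; "eef_pos": TCP position; "eef_rot": TCP orientation; "force": force on the tool from outside, world axes, zero at the start; "wrist_torque": the same for the moment, N m; "finger_gap": finger opening in m; "grip_force": force on a finger pad.
Only numpy, scipy, OpenCV 4.12 (cv2) and the standard library are available. Lean on these libraries where they do the work, as an engineer would, in place of code of your own. Each camera call takes 0.05 s, during which the arm holds its last target. There are 200 camera calls.

TASK

The two empty nests of the analyser's round reagent carousel are at the back, under its clear cover. Turn the carousel until they come out at the open loading side, then lower each of the two wedge-shaped reagent cassettes from the bench into the empty nest of its own shape (broad one in the broad nest, slim one in the slim nest, narrow end to the hub) until it sits fully down, and let go of it. Keep the cassettes upright, set them down rather than dropping them, and leave the other things on the bench where they are.

Things in the scene. Friction and masses are not known exactly. Their poses are not given: they have to be found in the camera images.
- analyser: fixed white round carousel housing, 282 mm across, with a drive tower (150 mm wide, 137 mm high) at its back, 135 to 187 mm from the axis. Origin: on the bench on the carousel's axis; -x points to the open loading side, +x to the tower, z up. Front half open above a 42 mm high lip
- cover_top (a point): top face of the fixed clear cover over the back half of the carousel, on its middle line 90 mm behind the axis, 126 mm above the bench (axes as the analyser's). The cover spans 88 deg to either side of the analyser's +x, 38 to 141 mm from the axis, underside at 121 mm, with a wall down its outside; no nest below it can be loaded
- carousel (a joint): angle of the grey turning tray (rad), growing anticlockwise seen from above, travel -0.7 to 6.98. At 0 and 6.28 the pair of empty nests points straight to the loading side (analyser's -x), the broad nest 15 deg clockwise of it and the slim nest 15 deg anticlockwise; at 3.14 they are at the very back. Stiff (about 0.12 N m); stays where it is left
- hub_grip (a point): middle of the black bar handle on top of the carousel's hub, on the turning axis, 147 mm above the bench: 56 mm long, 14 mm thick, from 131 to 159 mm high, above a round flange of 33 mm radius whose top is at 133 mm. Turns with the tray; x lies along the bar, y across its 14 mm thickness
- broad_nest (a point): empty broad wedge nest (36 deg sector) in the tray: point on its floor 83 mm from the axis, 40 mm above the bench; x radially outward, z up. 3 mm ribs, hub and rim round it stand 22 mm above that floor; about 2 mm play on each side of its cassette. Turns with the tray. The other ten nests hold cassettes of the same two kinds, which stay there
- slim_nest (a point): empty slim wedge nest (24 deg sector) beside the broad one, 30 deg anticlockwise of it seen from above; same radius, height, axes, walls and play
- broad_cassette: loose white wedge-shaped cassette, 0.2 to 0.42 kg: 70 mm long, 23 mm wide at the narrow end, 67 mm at the broad end, body 46 mm high, lower edge bevelled 3 mm; two grey caps near the broad end, 12 mm high. Origin: underside, midway between the ends; +x to the broad end, z up. Seated, its frame coincides with broad_nest (narrow end at the hub)
- slim_cassette: loose white wedge-shaped cassette, 0.14 to 0.28 kg: as the broad one but 13 mm wide at the narrow end and 41 mm at the broad end, with a single cap. Origin and axes alike. Seated, its frame coincides with slim_nest (narrow end at the hub)
- broad_fin (a point): grip point of the broad cassette: the upright fin on its top, 30 mm long along x, 12 mm thick along y, from 46 to 72 mm above the underside. This point is in the fin's middle, 68 mm above the underside, 4 mm to the narrow side of the cassette's origin; axes as the cassette's. In the nest the fins of the neighbours are 43 mm to either side: open the fingers to 35 mm or so there
- slim_fin (a point): grip point of the slim cassette: same fin, same place on the cassette, axes as the cassette's
- label_roll: roll of labels lying on the bench, 74 mm across, 34 mm high; bystander, origin under its centre
- timer: small white laboratory timer standing on the bench, 18x50x55 mm; bystander, origin under its centre
- beaker: 250 ml beaker, 75 mm across, 95 mm high; bystander, origin under its centre
- buffer_bottle: small bottle, 55 mm across, 102 mm high; bystander, origin under its centre
- salt_bucket: fixed white round bucket with a lid, 222 mm across and 240 mm high, standing on the bench between the loose cassettes and the analyser: pass over it; origin under its centre. Behind it, from about 0.72 m ahead of the robot on, shelves hang over the bench from 350 mm up

How it is judged:
By the outcome, as a careful person would: the job done as asked, in the order asked, and still so for the second after the job is handed in, with the robot touching nothing.
It also fails if it takes over 72 s, if anything falls off the work surface, if the arm or the gripper's body presses on something with over 40 N, if the wrist force passes 120 N, or if a joint passes its speed limit or range.

## Working session

There is one attempt and no reset: what is moved stays moved. The work goes in short steps, Python scripts to look and compute and a tool call to move; the robot and the scene stay as the last step left them, time stands still between calls to the robot, and variables do not carry over. Pictures are saved under pics/ and viewed, at most 13 in all, crops included, and the job is handed in when it is done.

Besides the shell and the picture viewer there is one more tool, called after "Emit:" as name(argument=value, ...), one argument or row to a line, values as JSON. step_arm: Moves the arm, as the interface text tells. Its arguments: {"type":"object","properties":{"targets":{"type":"array"},"grip_force":{"type":"number"}},"required":["targets"]}

```bash
mkdir -p pics; ls
python3 - <<'E'
from plant import manip, vision
import cv2
o=manip.observe(); print({k:(v if not hasattr(v,'round') else v) for k,v in o.items()})
for n in ("scene","top"):
    d=vision.get_image(n); cv2.imwrite(f"pics/{n}0.png",cv2.cvtColor(d["frame"],cv2.COLOR_RGB2BGR))
    print(n,d["fovy"],d["cx"],d["cy"],d["rvec"],d["tvec"])
E
```

```text
pics
{'time_s': 0.0, 'qpos': array([ 1.21717803,  0.62933461,  0.03845122,  1.51834159, -0.02697095,
        0.99631269, -0.01998502]), 'joint_vel': array([-0.00113178,  0.00028274,  0.00031952, -0.0002249 , -0.00010621,
       -0.00102737,  0.00045681]), 'effort': array([ 3.18863040e-04, -5.49719739e+01,  1.14386179e+00, -1.86635345e+01,
       -5.21998911e-02,  2.35866319e-02,  1.56453802e-04]), 'eef_pos': array([ 0.18433517, -0.6226231 ,  0.20457023]), 'eef_rot': array([[ 9.58858661e-01,  2.83883297e-01, -5.84251958e-04],
       [ 2.83883893e-01, -9.58857002e-01,  1.78483710e-03],
       [-5.35286404e-05, -1.87726623e-03, -9.99998237e-01]]), 'force': array([-0.63073429, -0.27522658,  0.01669237]), 'wrist_torque': array([-0.00989305,  0.02875417,  0.01463057]), 'grip_force': 0.0, 'finger_gap': 0.09423402871845145}
scene 48.01715136435489 247.28705525369247 187.46260152846793 [ 0.68956872 -2.47438418  1.29906517] [0.35529788 0.2796659  1.19614219]
top 48.453619170299845 256.70187584601496 192.88736770744845 [ 2.01861147 -2.19251084  0.2322652 ] [-0.05812948  0.50758673  1.22980525]
```

View pics/scene0.png

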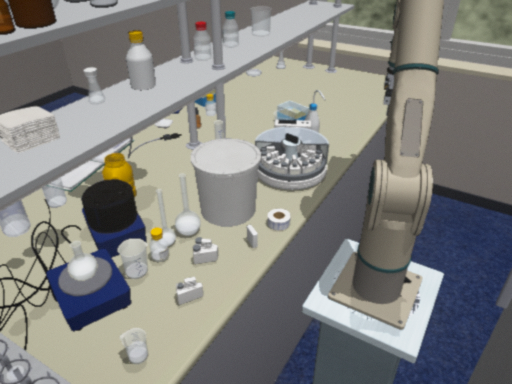

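View pics/top0.png

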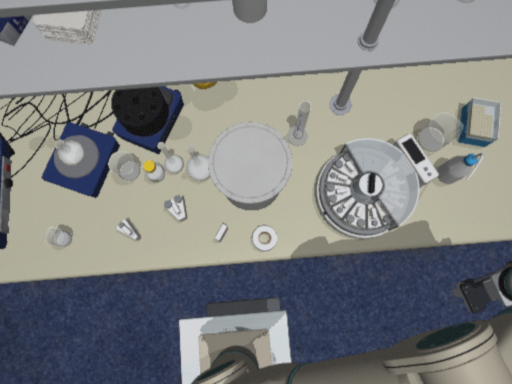

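The scene view shows the robot, bucket (228,180) and analyser (290,155). In the top view the analyser hub is at about (370,185) with the cover to its upper right, the broad cassette is at (176,208), the slim one at (128,230), and the bucket at (250,163).

```bash
cat > h.py <<'E'
import numpy as np, cv2
from plant import manip, vision
def cam(n):
    d=vision.get_image(n); f=192/np.tan(np.radians(d["fovy"])/2)
    R=cv2.Rodrigues(np.array(d["rvec"],float))[0]; t=np.array(d["tvec"],float)
    K=np.array([[f,0,d["cx"]],[0,f,d["cy"]],[0,0,1]])
    return dict(img=cv2.cvtColor(d["frame"],cv2.COLOR_RGB2BGR),K=K,R=R,t=t,C=-R.T@t)
def ray(c,p,z):
    v=c["R"].T@np.linalg.solve(c["K"],[p[0],p[1],1]); return c["C"]+v*(z-c["C"][2])/v[2]
def proj(c,P):
    q=c["K"]@(c["R"]@np.array(P,float)+c["t"]); return q[:2]/q[2]
E
python3 - <<'E'
from h import *
c=cam("top"); im=c["img"]
print("C",c["C"])
for n,p,z in(("slim",(128,230),.06),("broad",(176,208),.06),("hub",(371,184),.159),("bucket",(250,161),.24),("roll",(264,238),.034),("timer",(221,232),.055)): print(n,ray(c,p,z).round(3))
a=cv2.resize(im[185:250,100:200],None,fx=6,fy=6,interpolation=cv2.INTER_CUBIC)
b=cv2.resize(im[130:245,305:450],None,fx=5,fy=5,interpolation=cv2.INTER_CUBIC)
cv2.imwrite("pics/a.png",a);cv2.imwrite("pics/b.png",b)
E
```

```text
C [ 0.22400672 -0.08581805  1.30992387]
slim [0.42  0.288 0.06 ]
broad [0.474 0.144 0.06 ]
hub [ 0.477 -0.416  0.159]
bucket [ 0.547 -0.087  0.24 ]
roll [ 0.366 -0.11   0.034]
timer [0.392 0.015 0.055]
```

View pics/a.png

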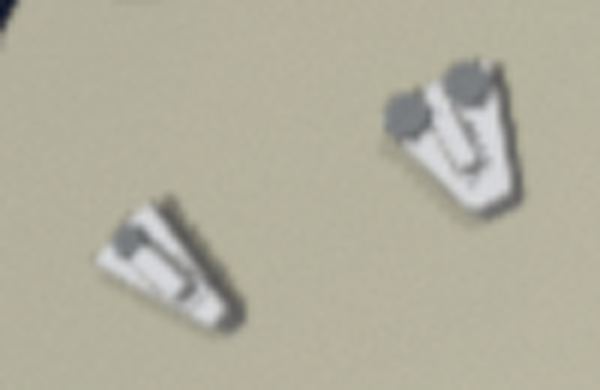

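View pics/b.png

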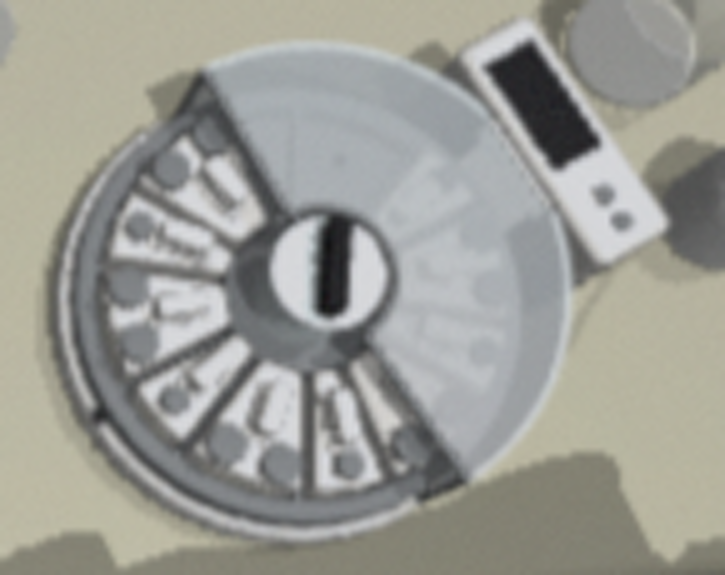

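Crop a shows the broad cassette with two caps, broad end up-left, and the slim one with its broad end up-left. Crop b shows the bar handle running from about (340,215) to (330,305). The empty nests are up under the cover near (300,130). The tower is to the right, so the loading side is lower left.

```bash
cat >> h.py <<'E'
def yaw(R=None):
    R=manip.observe()["eef_rot"] if R is None else R
    return np.degrees(np.arctan2(R[1,0],R[0,0]))
def plan(P,yw=None):
    "tool-frame shift in mm to world TCP P, turn about tool z in deg to yaw yw (translate first)"
    o=manip.observe(); d=o["eef_rot"].T@(np.array(P)-o["eef_pos"])*1e3
    s=f"shift {d.round(1)} max/41.7={abs(d).max()/41.7:.1f}"
    if yw is not None: s+=f" turn_z {-((yw-yaw()+180)%360-180):.1f}"
    e=o["eef_rot"][:,2]; print(s,"tilt",e.round(4))
def blobs(m,lo,hi):
    n,l,s,c=cv2.connectedComponentsWithStats(m.astype(np.uint8)); return [(c[i].round(1),s[i][4]) for i in range(1,n) if lo<=s[i][4]<=hi]
E
python3 - <<'E'
from h import *
c=cam("top"); im=c["img"].astype(int); g=im.mean(2); S=np.ptp(im,axis=2)
# bar
m=np.zeros(g.shape,bool); m[165:205,355:390]=g[165:205,355:390]<70
ys,xs=np.nonzero(m); W=np.array([ray(c,(x,y),.159)[:2] for x,y in zip(xs,ys)])
r=cv2.minAreaRect((W*1000).astype(np.float32)); print("bar",r)
d=np.linalg.svd(W-W.mean(0))[2][0]; print("bar mean",W.mean(0).round(4),"yaw",np.degrees(np.arctan2(d[1],d[0])))
# flange
m=np.zeros(g.shape,bool); m[165:205,352:390]=g[165:205,352:390]>195
ys,xs=np.nonzero(m); W=np.array([ray(c,(x,y),.133)[:2] for x,y in zip(xs,ys)]); print("flange",cv2.minEnclosingCircle((W*1000).astype(np.float32)))
# caps
hub=np.array([.477,-.416])
for q in [(215,135),(170,170),(140,225),(130,290),(138,340),(178,400),(230,445),(280,465),(348,462)]:
    p=ray(c,(305+q[0]/5,130+q[1]/5),.098)[:2]-hub; print("cap",q,np.hypot(*p).round(4),np.degrees(np.arctan2(p[1],p[0])).round(1))
for q in [(205,70),(275,205),(375,345),(465,480)]:
    p=ray(c,(305+q[0]/5,130+q[1]/5),.126)[:2]-hub; print("cover",p.round(4),np.degrees(np.arctan2(p[1],p[0])).round(1))
for q in [(463,55),(530,20),(668,222),(600,265)]:
    print("tower",(ray(c,(305+q[0]/5,130+q[1]/5),.137)[:2]-hub).round(4))
plan((.477,-.416,.24),0)
E
```

```text
bar ((471.247802734375, -403.74359130859375), (48.12492752075195, 74.5721664428711), 88.82857513427734)
bar mean [ 0.4808 -0.4168] yaw 175.3814929897912
flange ((484.1251525878906, -394.1072692871094), 58.15214157104492)
cap (215, 135) 0.1077 21.0
cap (170, 170) 0.1059 39.8
cap (140, 225) 0.1022 61.0
cap (130, 290) 0.1005 83.6
cap (138, 340) 0.1005 100.8
cap (178, 400) 0.0976 124.9
cap (230, 445) 0.0999 147.5
cap (280, 465) 0.1017 164.8
cap (348, 462) 0.1003 -173.0
cover [0.1321 0.046 ] 19.2
cover [0.0479 0.0164] 18.9
cover [-0.0382 -0.0289] -142.9
cover [-0.1186 -0.0678] -150.2
tower [ 0.125  -0.1006]
tower [ 0.1429 -0.1425]
tower [ 0.0166 -0.201 ]
tower [-0.005  -0.1585]
shift [ 339.3 -115.4  -35. ] max/41.7=8.1 turn_z 16.5 tilt [-3.e-04  1.e-03 -1.e+00]
```

Emit:
step_arm(
  targets=[
    [[38,-13,-5],[0,0,0],1],
    [[38,-13,-5],[0,0,0],1],
    [[38,-13,-5],[0,0,0],1],
    [[38,-13,-5],[0,0,0],1],
    [[38,-13,-5],[0,0,0],1],
    [[38,-13,-5],[0,0,0],1],
    [[38,-13,-5],[0,0,0],1],
    [[38,-13,-5],[0,0,0],1],
    [[38,-13,-5],[0,0,0],1],
    [[0,0,0],[0,0,7],1],
    [[0,0,0],[0,0,7],1],
    [[0,0,0],[0,0,7],1],
  ],
)

```text
time_s: 1.2
eef_pos: [0.48, -0.413, 0.2502]
eef_rot: [[0.997, -0.082, -0.0], [-0.082, -0.997, 0.0], [-0.0, -0.0, -1.0]]
force: [-1.1, 0.5, 0.1]
finger_gap: 0.0939
grip_force: 0.0
```

Run:
```python
from h import *
o=manip.observe(); print(o["time_s"],o["eef_pos"],yaw(),o["qpos"].round(2))
c=cam("wrist"); cv2.imwrite("pics/w1.png",c["img"]); print(c["C"])
for p in [(.481,-.416,.159),(.481+.028,-.416,.159),(.481-.028,-.416,.159)]: print(proj(c,p).round(1))
```

```text
1.2 [ 0.48001929 -0.41303104  0.25024079] -4.731892519575191 [ 0.59  0.56  0.13  1.51 -0.08  1.07 -0.92]
[ 0.56407504 -0.42007142  0.4293368 ]
[258.2 195.3]
[255.4 162.4]
[260.8 226.4]
```

View pics/w1.png

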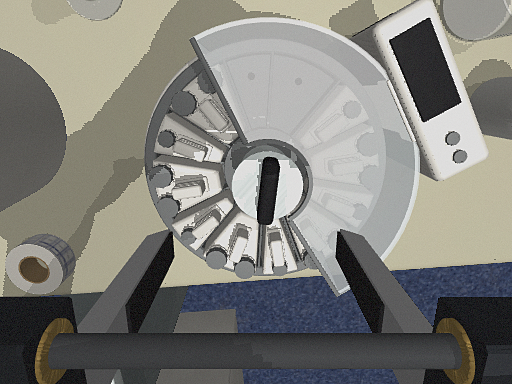

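The wrist view shows the bar handle from (270,158) to (264,223), and the two empty nests with floor dots at (251,76) and (298,81).

Run:
```python
from h import *
c=cam("wrist"); im=c["img"].astype(int); g=im.mean(2)
m=np.zeros(g.shape,np.uint8); m[145:235,235:305]=g[145:235,235:305]<60
n,l,s,ce=cv2.connectedComponentsWithStats(m); i=1+s[1:,4].argmax(); print(s[i])
ys,xs=np.nonzero(l==i); W=np.array([ray(c,(x,y),.159)[:2]*1e3 for x,y in zip(xs,ys)],np.float32)
r=cv2.minAreaRect(W); print(r, cv2.boxPoints(r).round(1).tolist())
# flange circle from white edge points
hub=np.array([.478,-.420])
m=np.zeros(g.shape,np.uint8); m[130:235,225:312]=g[130:235,225:312]>200
n,l,s,ce=cv2.connectedComponentsWithStats(m); i=1+s[1:,4].argmax();print(s[i])
ys,xs=np.nonzero(l==i); W=np.array([ray(c,(x,y),.133)[:2]*1e3 for x,y in zip(xs,ys)],np.float32); print(cv2.minEnclosingCircle(W))
for p in [(183,103),(350,102),(167,138),(162,175),(168,206),(185,237),(217,258),(245,267),(279,267)]: print("cap",p,(ray(c,p,.098)[:2]*1e3).round(1))
for p in [(251,76),(298,81)]: print("nestdot",(ray(c,p,.04)[:2]*1e3).round(1))
for p in [(377,25),(434,0),(488,158),(440,180)]: print("tower",(ray(c,p,.137)[:2]*1e3).round(1))
for p in [(192,39),(338,296)]: print("cover",(ray(c,p,.126)[:2]*1e3).round(1))
```

```text
[ 257  156   22   79 1132]
((478.751708984375, -423.19610595703125), (14.410571098327637, 68.5578384399414), 79.17437744140625) [[443.70001220703125, -423.79998779296875], [511.1000061035156, -436.70001220703125], [513.7999877929688, -422.6000061035156], [446.3999938964844, -409.70001220703125]]
[ 267  160   36   75 1196]
((467.9150390625, -436.2549743652344), 35.631168365478516)
cap (183, 103) [ 558.9 -352.7]
cap (350, 102) [ 545.7 -509.6]
cap (167, 138) [ 527.7 -332.3]
cap (162, 175) [ 491.6 -321.2]
cap (168, 206) [ 458.6 -321.9]
cap (185, 237) [ 422.6 -334.2]
cap (217, 258) [ 395.1 -365. ]
cap (245, 267) [ 381.5 -394.1]
cap (279, 267) [ 378.2 -431. ]
nestdot [ 579.5 -418.5]
nestdot [ 569.8 -469. ]
tower [ 604.3 -520.7]
tower [ 617.9 -564. ]
tower [ 489.7 -618.6]
tower [ 473.5 -578.3]
cover [ 608.9 -373.5]
cover [ 355.3 -488.2]
```

```bash
cat > fit.py <<'E'
from h import *
def circ(P):
    P=np.array(P,float); A=np.c_[2*P,np.ones(len(P))]; s=np.linalg.lstsq(A,(P**2).sum(1),rcond=None)[0]; return s[:2],np.sqrt(s[2]+s[:2]@s[:2])
E
python3 - <<'E'
from fit import *
P=[(558.9,-352.7),(527.7,-332.3),(491.6,-321.2),(458.6,-321.9),(422.6,-334.2),(395.1,-365),(381.5,-394.1),(378.2,-431)]
C,r=circ(P); print("caps wrist",C,r); D=np.array(P)-C; print(np.degrees(np.arctan2(D[:,1],D[:,0])).round(1))
c=cam("wrist"); g=c["img"].mean(2)
m=np.zeros(g.shape,np.uint8); m[145:228,250:285]=g[145:228,250:285]<60
n,l,s,ce=cv2.connectedComponentsWithStats(m); i=1+s[1:,4].argmax(); print(s[i])
for r in (158,162,168,175,185,195,205,215,220,223,225): 
    x=np.nonzero(l[r]==i)[0]; print(r,x.min() if len(x) else 0,x.max() if len(x) else 0, end=' | ')
ys,xs=np.nonzero(l==i); W=np.array([ray(c,(x,y),.159)[:2]*1e3 for x,y in zip(xs,ys)],np.float32)
r=cv2.minAreaRect(W); print(r)
t=cam("top")
P=[ray(t,(305+a/5,130+b/5),.098)[:2]*1e3 for a,b in [(215,135),(170,170),(140,225),(130,290),(138,340),(178,400),(230,445),(280,465),(348,462)]]
C,r=circ(P); print("caps top",C,r); D=np.array(P)-C; print(np.degrees(np.arctan2(D[:,1],D[:,0])).round(1))
E
```

```text
caps wrist [ 480.52251904 -422.29220306] 103.10952424413107
[  41.6   62.3   83.7  102.3  123.3  146.2  164.1 -175.1]
[ 256  156   23   72 1135]
158 263 276 | 162 262 277 | 168 261 278 | 175 260 277 | 185 259 275 | 195 258 274 | 205 257 273 | 215 256 272 | 220 257 271 | 223 258 269 | 225 258 258 | ((481.7955017089844, -423.7345886230469), (14.481046676635742, 62.207054138183594), 79.09425354003906)
caps top [ 481.21418573 -420.93069474] 105.42288249600445
[  24.3   43.3   64.3   86.2  102.5  125.2  146.5  162.8 -176. ]
```

Run:
```python
from h import *
plan((.480,-.4225,.138),-11)
```

```text
shift [  1.5   8.6 112.3] max/41.7=2.7 turn_z 6.7 tilt [-4.e-04  1.e-04 -1.e+00]
```

Emit:
step_arm(
  targets=[
    [[1.5,9,25],[0,0,0],1],
    [[0,0,30],[0,0,6.5],1],
    [[0,0,30],[0,0,0],1],
    [[0,0,20],[0,0,0],0.2],
    [[0,0,7],[0,0,0],-0.2],
    [[0,0,0],[0,0,0],-1],
    [[0,0,0],[0,0,0],-1],
    [[0,0,0],[0,0,0],-1],
    [[0,0,0],[0,0,0],-1],
    [[0,0,0],[0,0,0],-1],
  ],
  grip_force=40,
)

```text
time_s: 2.23
eef_pos: [0.4807, -0.4237, 0.14]
eef_rot: [[0.982, -0.191, 0.002], [-0.191, -0.982, -0.002], [0.002, 0.001, -1.0]]
force: [0.2, -0.1, 0.3]
finger_gap: 0.0503
grip_force: 0.0
```

Emit:
step_arm(
  targets=[
    [[0,0,0],[0,0,0],-1],
    [[0,0,0],[0,0,0],-1],
    [[0,0,0],[0,0,0],-1],
    [[0,0,0],[0,0,0],-1],
    [[0,0,0],[0,0,0],-1],
    [[0,0,0],[0,0,0],-1],
  ],
)

```text
time_s: 2.73
eef_pos: [0.4798, -0.4242, 0.1385]
eef_rot: [[0.982, -0.191, 0.0], [-0.191, -0.982, -0.002], [0.0, 0.002, -1.0]]
force: [0.5, -2.8, -1.7]
finger_gap: 0.0136
grip_force: 40.0
```

Emit:
step_arm(
  targets=[
    [[0,0,0],[0,0,-3],-1],
    [[0,0,0],[0,0,-6],-1],
    [[0,0,0],[0,0,-6],-1],
    [[0,0,0],[0,0,-6],-1],
    [[0,0,0],[0,0,-6],-1],
    [[0,0,0],[0,0,-6],-1],
    [[0,0,0],[0,0,-6],-1],
    [[0,0,0],[0,0,-6],-1],
    [[0,0,0],[0,0,-6],-1],
    [[0,0,0],[0,0,-6],-1],
    [[0,0,0],[0,0,-6],-1],
  ],
)

```text
time_s: 3.65
eef_pos: [0.4803, -0.4253, 0.1385]
eef_rot: [[0.613, 0.79, 0.001], [0.79, -0.613, -0.003], [-0.001, 0.003, -1.0]]
force: [1.1, -4.2, -3.7]
finger_gap: 0.0135
grip_force: 40.0
```

Emit:
step_arm(
  targets=[
    [[0,0,0],[0,0,-6],-1],
    [[0,0,0],[0,0,-6],-1],
    [[0,0,0],[0,0,-6],-1],
    [[0,0,0],[0,0,-6],-1],
    [[0,0,0],[0,0,-6],-1],
    [[0,0,0],[0,0,-6],-1],
    [[0,0,0],[0,0,-6],-1],
    [[0,0,0],[0,0,-6],-1],
    [[0,0,0],[0,0,-6],-1],
    [[0,0,0],[0,0,-6],-1],
    [[0,0,0],[0,0,-2],-1],
    [[0,0,0],[0,0,0],-1],
  ],
)

```text
time_s: 4.65
eef_pos: [0.4814, -0.4254, 0.1385]
eef_rot: [[-0.407, 0.913, 0.004], [0.913, 0.407, -0.003], [-0.004, 0.002, -1.0]]
force: [3.5, -5.2, -4.3]
finger_gap: 0.0136
grip_force: 40.0
```

Run:
```python
from h import *
o=manip.observe(); print(o["time_s"],o["eef_pos"],yaw(),o["qpos"].round(2),o["force"].round(1),o["wrist_torque"].round(2),o["finger_gap"])
```

```text
4.65 [ 0.48138939 -0.42538654  0.13849104] 114.04446288958658 [ 0.95  0.73 -0.47  1.6   0.39  0.9   0.76] [ 3.5 -5.2 -4.3] [-0.91 -0.89  0.1 ] 0.013648202240054377
```

Emit:
step_arm(
  targets=[
    [[0,0,0],[0,0,0],-0.3],
    [[0,0,0],[0,0,0],-0.3],
    [[0,0,0],[0,0,0],-0.2],
    [[0,0,0],[0,0,0],-0.1],
    [[0,0,-20],[0,0,0],-0.1],
    [[0,0,-35],[0,0,0],0],
    [[0,0,-40],[0,0,0],0],
    [[0,0,-40],[0,0,0],0],
    [[0,0,-40],[0,0,0],0],
    [[0,0,-10],[0,0,0],0],
    [[0,0,0],[0,0,0],0],
  ],
)

```text
time_s: 5.57
eef_pos: [0.4819, -0.4237, 0.3276]
eef_rot: [[-0.407, 0.914, 0.006], [0.914, 0.407, -0.005], [-0.007, 0.003, -1.0]]
force: [0.5, 0.4, -0.6]
finger_gap: 0.047
grip_force: 0.0
```

Run:
```python
from h import *
o=manip.observe(); print(o["time_s"],o["eef_pos"],yaw(),o["finger_gap"])
c=cam("wrist"); im=c["img"].copy(); print(c["C"])
H=np.array([.4815,-.426])
for a,n in((114,"pair"),(99,"b"),(129,"s")):
    u=np.array([np.cos(np.radians(a)),np.sin(np.radians(a))])
    for r in (48,83,118):
        p=proj(c,[*(H+u*r/1e3),.04]); print(n,r,p.round(1)); cv2.circle(im,tuple(int(v) for v in p.round()),2,(0,0,255),-1)
cv2.imwrite("pics/w2.png",im); cv2.imwrite("pics/w2raw.png",c["img"])
```

```text
5.5667 [ 0.48186239 -0.42368628  0.32761801] 113.9864281582622 0.04699905550917262
[ 0.4462101  -0.34563135  0.50616019]
pair 48 [252.9 119.8]
pair 83 [252.8  92.7]
pair 118 [252.8  64.3]
b 48 [262.1 121. ]
b 83 [269.1  94.9]
b 118 [276.4  67.6]
s 48 [243.7 121. ]
s 83 [236.5  94.9]
s 118 [229.1  67.6]
```

View pics/w2.png

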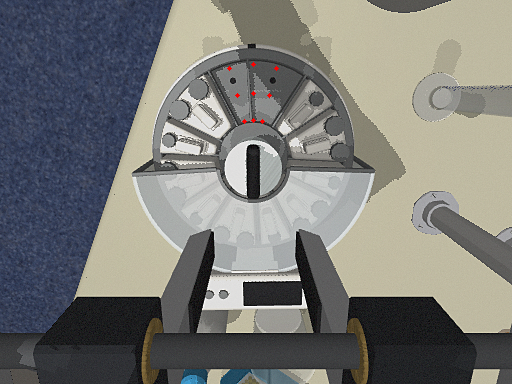

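The nests now point to the loading side: floor dots at (233,81) and (272,81), symmetric about the bar, and my projected axis fits. Next I go to the cassettes.

Run:
```python
from h import *
plan((.46,.14,.33),24)
```

```text
shift [522.8 210.3  -6.4] max/41.7=12.5 turn_z 90.0 tilt [ 0.0017 -0.0018 -1.    ]
```

Emit:
step_arm(
  targets=[
    [[35,14,-1],[0,0,0],0],
    [[35,14,-1],[0,0,0],0],
    [[35,14,0],[0,0,0],0.1],
    [[35,14,0],[0,0,0],0.1],
    [[35,14,0],[0,0,0],0.1],
    [[35,14,0],[0,0,0],0.1],
    [[35,14,0],[0,0,0],0.1],
    [[35,14,0],[0,0,0],0.1],
    [[35,14,0],[0,0,0],0.1],
    [[35,14,0],[0,0,0],0.1],
    [[35,14,0],[0,0,0],0.1],
    [[35,14,0],[0,0,0],0.1],
  ],
)

```text
time_s: 6.62
eef_pos: [0.4607, 0.03, 0.3233]
eef_rot: [[-0.406, 0.914, -0.004], [0.914, 0.406, -0.0], [0.001, -0.004, -1.0]]
force: [1.0, 0.1, -0.8]
finger_gap: 0.0521
grip_force: 0.0
```

Emit:
step_arm(
  targets=[
    [[35,14,0],[0,0,0],0.1],
    [[35,14,0],[0,0,0],0.1],
    [[33,14,0],[0,0,0],0.1],
    [[0,0,0],[0,0,7],0.1],
    [[0,0,0],[0,0,7],0.1],
    [[0,0,0],[0,0,7],0.1],
    [[0,0,0],[0,0,7],0.1],
    [[0,0,0],[0,0,7],0.1],
    [[0,0,0],[0,0,7],0.1],
    [[0,0,0],[0,0,7],0.1],
    [[0,0,0],[0,0,7],0.1],
    [[0,0,0],[0,0,7],0.1],
  ],
)

```text
time_s: 7.62
eef_pos: [0.4578, 0.1392, 0.323]
eef_rot: [[0.634, 0.773, -0.005], [0.773, -0.634, -0.001], [-0.004, -0.003, -1.0]]
force: [0.3, -0.1, 0.2]
finger_gap: 0.0518
grip_force: 0.0
```

Emit:
step_arm(
  targets=[
    [[0,0,20],[0,0,7],0.1],
    [[0,0,30],[0,0,7],0.1],
    [[0,0,30],[0,0,7],0.1],
    [[0,0,30],[0,0,6],0.1],
    [[0,0,20],[0,0,0],0.1],
    [[0,0,0],[0,0,0],0.1],
    [[0,0,0],[0,0,0],0.1],
  ],
)

```text
time_s: 8.2
eef_pos: [0.4573, 0.1394, 0.1936]
eef_rot: [[0.913, 0.407, -0.005], [0.407, -0.913, -0.002], [-0.005, -0.001, -1.0]]
force: [0.6, 0.3, -0.5]
finger_gap: 0.0517
grip_force: 0.0
```

Run:
```python
from h import *
o=manip.observe(); print(o["time_s"],o["eef_pos"],yaw(),o["finger_gap"],o["qpos"].round(2),o["force"])
c=cam("wrist"); cv2.imwrite("pics/w3.png",c["img"]); print(c["C"],proj(c,(.474,.144,.05)))
```

```text
8.2 [0.45728643 0.1394399  0.19361435] 24.040080808323147 0.05171812236292776 [-0.1   0.42 -0.35  1.98  0.2   0.77 -1.72] [ 0.59824686  0.27056521 -0.47249616]
[0.53518573 0.17413938 0.37223916] [257.59443149 162.99110188]
```

View pics/w3.png

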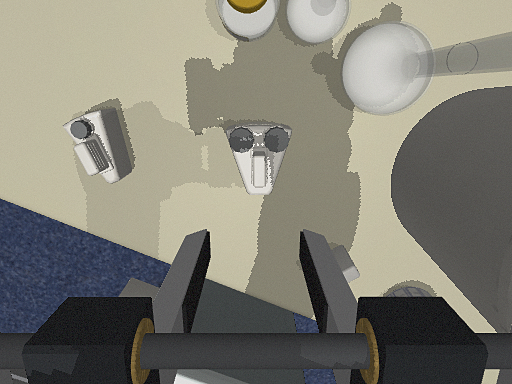

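The wrist view shows the broad cassette's caps at (241,139) and (277,139) with its fin near (260,170). The slim cassette's cap is at (82,129) with its narrow end near (113,180).

```bash
cat > cass.py <<'E'
from fit import *
def outline(c,O,yw,wn,wb):
    a=np.radians(yw); X=np.array([np.cos(a),np.sin(a)]); Y=np.array([-X[1],X[0]])
    f=lambda x,y,z:proj(c,[*(O+x*X+y*Y),z])
    return [np.array([f(x,y,z) for x,y in q]).round().astype(np.int32) for z,q in((.072,[(.011,.006),(.011,-.006),(-.019,-.006),(-.019,.006)]),(.046,[(.035,wb/2),(.035,-wb/2),(-.035,-wn/2),(-.035,wn/2)]))]
E
python3 - <<'E'
from cass import *
c=cam("wrist"); im=c["img"]; g=im.astype(int).mean(2)
def caps(x0,x1,y0,y1):
    m=np.zeros(g.shape,bool); m[y0:y1,x0:x1]=(abs(g[y0:y1,x0:x1]-105)<35)&(np.ptp(im[y0:y1,x0:x1].astype(int),axis=2)<14)
    m=cv2.morphologyEx(m.astype(np.uint8),cv2.MORPH_OPEN,np.ones((7,7))); return blobs(m,80,900)
print(caps(225,295,122,156),caps(62,100,112,144))
L,R=[ray(c,p,.058)[:2] for p in((241.5,139.5),(277,139.5))]; d=L-R; print("cap sep",np.hypot(*d))
X=np.array([d[1],-d[0]])/np.hypot(*d); N=ray(c,(258.5,192),.046)[:2]; M=(L+R)/2
print("M",M,"yaw caps",np.degrees(np.arctan2(X[1],X[0])),"yaw nar",np.degrees(np.arctan2(*(M-N)[::-1])),"len",np.hypot(*(M-N)))
K=ray(c,(81.5,129.5),.058)[:2]; N2=ray(c,(114,181),.046)[:2]; print("slim K",K,"yaw",np.degrees(np.arctan2(*(K-N2)[::-1])),np.hypot(*(K-N2)))
E
```

```text
[(array([239.1, 140.9]), np.int32(306)), (array([276.5, 141.4]), np.int32(427))] [(array([ 79.5, 131.6]), np.int32(216))]
cap sep 0.03293395641726675
M [0.49788592 0.15296963] yaw caps 23.985939183540314 yaw nar 23.577504386643724 len 0.05441503375107643
slim K [0.43975797 0.30618134] yaw 43.89214679486895 0.05545542111533228
```

Run:
```python
from cass import *
c=cam("wrist"); big=cv2.resize(c["img"],None,fx=4,fy=4,interpolation=cv2.INTER_CUBIC)
for O,y,a,b in((np.array([.4801,.1451]),23.9,.023,.067),(np.array([.4255,.2925]),44,.013,.041)):
    c4=dict(c); c4["K"]=c["K"].copy(); c4["K"][:2]*=4
    for q in outline(c4,O,y,a,b): cv2.polylines(big,[q],True,(0,0,255),1)
cv2.imwrite("pics/o1.png",np.hstack([big[440:820,200:560],big[440:820,860:1220]]))
plan((.4801-.004*.914,.1451-.004*.405,.049),23.9)
```

```text
shift [ 16.2   3.9 147.3] max/41.7=3.5 turn_z 0.1 tilt [ 1.3e-03  6.0e-04 -1.0e+00]
```

View pics/o1.png

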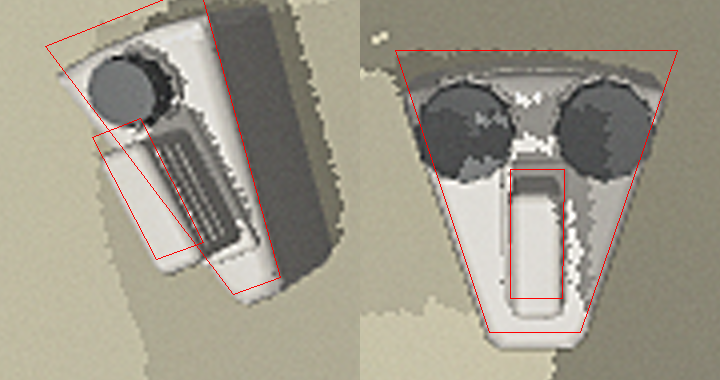

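Overlay: laterally and in yaw the broad fin fits; everything lies about 16 zoomed pixels (3.7 mm) further to the narrow end. I correct for that and go down.

Emit:
step_arm(
  targets=[
    [[12.5,4,20],[0,0,0],0.1],
    [[0,0,35],[0,0,0],0.1],
    [[0,0,35],[0,0,0],0.1],
    [[0,0,30],[0,0,0],0],
    [[0,0,20],[0,0,0],-0.1],
    [[0,0,6],[0,0,0],-0.5],
    [[0,0,0],[0,0,0],-1],
    [[0,0,0],[0,0,0],-1],
    [[0,0,0],[0,0,0],-1],
    [[0,0,0],[0,0,0],-1],
    [[0,0,0],[0,0,0],-1],
    [[0,0,0],[0,0,0],-1],
  ],
  grip_force=35,
)

```text
time_s: 9.35
eef_pos: [0.4736, 0.142, 0.051]
eef_rot: [[0.914, 0.406, 0.003], [0.406, -0.914, 0.001], [0.003, 0.0, -1.0]]
force: [0.1, -0.1, 7.0]
finger_gap: 0.0123
grip_force: 35.0
```

Run:
```python
from h import *
o=manip.observe(); print(o["time_s"],o["eef_pos"],yaw(),o["finger_gap"],o["grip_force"],o["force"].round(1),o["wrist_torque"].round(2))
```

```text
9.35 [0.47359718 0.14201406 0.05099553] 23.982674848988644 0.012326601440550367 34.99170362949371 [ 0.1 -0.1  7. ] [-0.06  0.09  0.01]
```

Emit:
step_arm(
  targets=[
    [[0,0,-10],[0,0,0],-1],
    [[0,0,-20],[0,0,0],-1],
    [[0,0,-30],[0,0,0],-1],
    [[0,0,-35],[0,0,0],-1],
    [[0,0,-40],[0,0,0],-1],
    [[0,0,-40],[0,0,0],-1],
    [[0,0,-40],[0,0,0],-1],
    [[0,0,-40],[0,0,0],-1],
    [[0,0,-30],[0,0,0],-1],
    [[0,0,-5],[0,0,0],-1],
    [[0,0,0],[0,0,0],-1],
  ],
)

```text
time_s: 10.27
eef_pos: [0.4728, 0.1417, 0.3418]
eef_rot: [[0.914, 0.406, 0.004], [0.406, -0.914, 0.001], [0.004, 0.001, -1.0]]
force: [0.6, -0.7, -3.6]
finger_gap: 0.012
grip_force: 35.0
```

Run:
```python
from h import *
o=manip.observe(); print(o["time_s"],o["eef_pos"],yaw(),o["finger_gap"],o["grip_force"],o["force"].round(1),o["wrist_torque"].round(2))
plan((.466,-.330,.345),99)
```

```text
10.2667 [0.47278799 0.14174634 0.34177869] 23.982300098183924 0.012014305024426613 34.98184025287628 [ 0.6 -0.7 -3.6] [-0.01 -0.03  0.  ]
shift [-197.9  428.3   -3.7] max/41.7=10.3 turn_z -75.0 tilt [ 4.4e-03  9.0e-04 -1.0e+00]
```

Emit:
step_arm(
  targets=[
    [[-8,17,0],[0,0,0],-1],
    [[-16,35,0],[0,0,0],-1],
    [[-16,35,0],[0,0,0],-1],
    [[-16,35,0],[0,0,0],-1],
    [[-16,35,0],[0,0,0],-1],
    [[-16,35,0],[0,0,0],-1],
    [[-16,35,0],[0,0,0],-1],
    [[-16,35,0],[0,0,0],-1],
    [[-16,35,0],[0,0,0],-1],
    [[-16,35,0],[0,0,0],-1],
    [[-16,35,0],[0,0,0],-1],
    [[-16,35,0],[0,0,0],-1],
  ],
)

```text
time_s: 11.27
eef_pos: [0.4657, -0.3016, 0.337]
eef_rot: [[0.914, 0.407, -0.004], [0.407, -0.914, 0.002], [-0.003, -0.004, -1.0]]
force: [1.5, 0.2, -1.9]
finger_gap: 0.0114
grip_force: 35.0
```

Emit:
step_arm(
  targets=[
    [[-14,26,0],[0,0,-3],-1],
    [[0,0,0],[0,0,-6.8],-1],
    [[0,0,0],[0,0,-6.8],-1],
    [[0,0,0],[0,0,-6.8],-1],
    [[0,0,0],[0,0,-6.8],-1],
    [[0,0,0],[0,0,-6.8],-1],
    [[0,0,0],[0,0,-6.8],-1],
    [[0,0,0],[0,0,-6.8],-1],
    [[0,0,0],[0,0,-6.8],-1],
    [[0,0,0],[0,0,-6.8],-1],
    [[0,0,0],[0,0,-6.8],-1],
    [[0,0,0],[0,0,-4],-1],
  ],
)

```text
time_s: 12.27
eef_pos: [0.4638, -0.3292, 0.3368]
eef_rot: [[-0.162, 0.987, -0.004], [0.987, 0.162, 0.003], [0.004, -0.004, -1.0]]
force: [0.1, -0.5, -2.2]
finger_gap: 0.012
grip_force: 35.0
```

Run:
```python
from h import *
o=manip.observe(); print(o["time_s"],o["eef_pos"],yaw(),o["finger_gap"],o["qpos"].round(2),o["force"].round(1),o["wrist_torque"].round(2))
plan((.4686,-.347,.150),99)
```

```text
12.2667 [ 0.46379889 -0.32917737  0.33678137] 99.33215839462717 0.01196536453270275 [ 0.88  0.42 -0.48  1.54  0.2   1.23  0.54] [ 0.1 -0.5 -2.2] [-0.05 -0.11 -0.07]
shift [-19.1   2.6 186.7] max/41.7=4.5 turn_z 0.3 tilt [-0.0045  0.003  -1.    ]
```

Emit:
step_arm(
  targets=[
    [[-19,3,30],[0,0,0.3],-1],
    [[0,0,40],[0,0,0],-1],
    [[0,0,40],[0,0,0],-1],
    [[0,0,40],[0,0,0],-1],
    [[0,0,30],[0,0,0],-1],
    [[0,0,6],[0,0,0],-1],
    [[0,0,0],[0,0,0],-1],
    [[0,0,0],[0,0,0],-1],
  ],
)

```text
time_s: 12.93
eef_pos: [0.4716, -0.3481, 0.1537]
eef_rot: [[-0.151, 0.988, -0.0], [0.988, 0.151, 0.001], [0.001, 0.0, -1.0]]
force: [0.1, -0.1, -2.2]
finger_gap: 0.0112
grip_force: 35.0
```

Run:
```python
from h import *
o=manip.observe(); print(o["time_s"],o["eef_pos"],yaw(),o["finger_gap"],o["force"].round(1))
plan((.4686,-.347,.150),99)
c=cam("wrist"); big=cv2.resize(c["img"],None,fx=2,fy=2,interpolation=cv2.INTER_CUBIC)
t=cam("top"); b=cv2.resize(t["img"][130:235,315:400],None,fx=4.5,fy=4.5,interpolation=cv2.INTER_CUBIC)
w=c["img"][20:260,120:390]; w=cv2.resize(w,None,fx=1.55,fy=1.55); 
h=max(w.shape[0],b.shape[0]); f=lambda i:cv2.copyMakeBorder(i,0,h-i.shape[0],0,0,cv2.BORDER_CONSTANT)
o=np.hstack([f(w),f(b)]); print(o.shape); cv2.imwrite("pics/w4.png",o); cv2.imwrite("pics/w4full.png",c["img"])
```

```text
12.9333 [ 0.47158253 -0.34808554  0.15368876] 98.70825418731447 0.011182252230698126 [ 0.1 -0.1 -2.2]
shift [ 1.5 -2.8  3.7] max/41.7=0.1 turn_z -0.3 tilt [-0.e+00  6.e-04 -1.e+00]
(472, 800, 3)
```

View pics/w4.png

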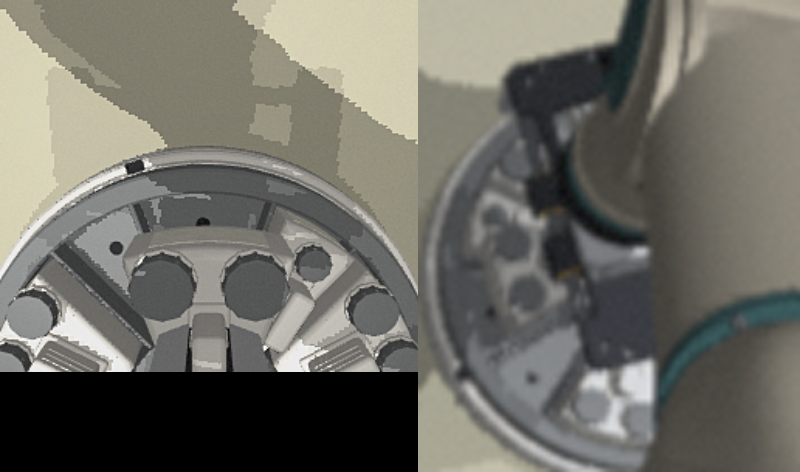

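The wrist crop (left) shows the empty broad nest ahead of the held cassette: ribs at (145,215) and (265,215), floor dot at (203,222). The held caps are at (163,287) and (255,287). The slim nest dot is at (116,248).

Run:
```python
from h import *
c=cam("wrist"); H=np.array([.481,-.425]); z=manip.observe()["eef_pos"][2]
fu=lambda p:(p[0]/1.55+120,p[1]/1.55+20)
def pol(n,p,zz,raw=False):
    q=ray(c,p if raw else fu(p),zz)[:2]; d=q-H; print(n,(q*1e3).round(1),"r",(np.hypot(*d)*1e3).round(1),"yaw",np.degrees(np.arctan2(d[1],d[0])).round(2)); return q
pol("dot b",(203,222),.04); pol("dot s",(116,248),.04)
pol("rib L outer top",(142,210),.062); pol("rib R outer top",(266,210),.062)
L=pol("capL",(163,287),z+.007);R=pol("capR",(255,287),z+.007)
d=L-R; print("sep",np.hypot(*d),"yaw",np.degrees(np.arctan2(-d[0],d[1])), "mid",(L+R)/2)
a=pol("cornL",(124,262),z-.005);b=pol("cornR",(287,250),z-.005); print(np.hypot(*(a-b)))
pol("notch",(136,167),.042)
# ring: inner/outer lip edge along centre column region
g=c["img"].astype(int).mean(2); print([int(v) for v in g[100:175,251]])
```

```text
dot b [ 466.1 -326. ] r 100.1 yaw 98.54
dot s [ 418.7 -348.7] r 98.5 yaw 129.2
rib L outer top [ 433.1 -319.9] r 115.5 yaw 114.49
rib R outer top [ 497.3 -310.2] r 115.9 yaw 81.93
capL [ 453.  -325.2] r 103.6 yaw 105.69
capR [ 484.3 -320.5] r 104.6 yaw 88.18
sep 0.03171657702876352 yaw 98.59101496501759 mid [ 0.46864799 -0.3228605 ]
cornL [ 437.3 -322. ] r 111.8 yaw 112.99
cornR [ 495.  -308.7] r 117.1 yaw 83.11
0.05922665065732771
notch [ 425.3 -300.8] r 136.1 yaw 114.16
[119, 123, 120, 119, 122, 119, 117, 119, 118, 116, 122, 122, 112, 93, 124, 116, 146, 144, 160, 160, 159, 147, 110, 165, 79, 54, 63, 86, 85, 89, 85, 89, 84, 88, 85, 84, 83, 90, 89, 88, 88, 77, 65, 74, 143, 140, 142, 80, 85, 88, 86, 86, 86, 91, 86, 88, 86, 88, 72, 20, 18, 31, 32, 18, 25, 70, 114, 122, 119, 121, 123, 116, 115, 118, 113]
```

Run:
```python
from h import *
c=cam("wrist"); H=np.array([.481,-.425])
for r,z in((115.5,.042),(122,.042),(124,.062),(144,.062),(147,.062),(147,.040),(158,.04),(163,.04),(165,.04)):
    d=ray(c,(251,r),z)[:2]-H; print(r,z,(np.hypot(*d)*1e3).round(1))
# fit lip outer edge circle at z=.042: first strong step per column going down
g=cv2.GaussianBlur(c["img"],(3,3),0).astype(int); 
P=[]
for x in range(200,330,6):
    col=g[90:150,x].mean(1); S=np.ptp(g[90:150,x],axis=1)
    y=np.nonzero(S<8)[0]; P.append((x,90+y[0] if len(y) else -1))
print(P)
```

```text
115.5 0.042 141.2
122 0.042 135.8
124 0.062 136.0
144 0.062 120.2
147 0.062 117.8
147 0.04 114.3
158 0.04 104.6
163 0.04 100.1
165 0.04 98.3
[(200, np.int64(122)), (206, np.int64(120)), (212, np.int64(118)), (218, np.int64(117)), (224, np.int64(115)), (230, np.int64(114)), (236, np.int64(113)), (242, np.int64(113)), (248, np.int64(113)), (254, np.int64(113)), (260, np.int64(113)), (266, np.int64(114)), (272, np.int64(114)), (278, np.int64(115)), (284, np.int64(117)), (290, np.int64(118)), (296, np.int64(120)), (302, np.int64(122)), (308, np.int64(125)), (314, np.int64(127)), (320, np.int64(130)), (326, np.int64(134))]
```

Run:
```python
from h import *
c=cam("wrist"); H=np.array([.4835,-.4245]); g=c["img"].astype(int).mean(2); z=manip.observe()["eef_pos"][2]
print([(y,int(g[y,248:256].mean())) for y in range(160,190)])
for y,zz in((167,z-.051),(168,z-.048),(169,z-.048),(178,z-.005),(180,z-.005),(182,z-.005)):
    d=ray(c,(252,y),zz)[:2]-H; print(y,round(zz,3),(np.hypot(*d)*1e3).round(1))
```

```text
[(160, 43), (161, 44), (162, 42), (163, 39), (164, 37), (165, 69), (166, 115), (167, 121), (168, 117), (169, 119), (170, 121), (171, 118), (172, 117), (173, 119), (174, 114), (175, 146), (176, 114), (177, 110), (178, 111), (179, 122), (180, 135), (181, 146), (182, 150), (183, 152), (184, 154), (185, 155), (186, 160), (187, 158), (188, 154), (189, 153)]
167 0.104 110.6
168 0.107 110.6
169 0.107 109.9
178 0.15 114.5
180 0.15 113.3
182 0.15 112.2
```

Run:
```python
from h import *
c=cam("wrist"); fu=lambda p:(p[0]/1.55+120,p[1]/1.55+20); im=c["img"].astype(int); g=im.mean(2)
m=((abs(g-100)<22)&(np.ptp(im,axis=2)<14)).astype(np.uint8); m[300:]=0
for p,z in(((313,263),.098),((372,310),.098),((30,315),.098),((163,287),.1607),((255,287),.1607)):
    for H in (np.array([.481,-.425]),):
        d=ray(c,fu(p),z)[:2]-H; print(p,(np.hypot(*d)*1e3).round(1),np.degrees(np.arctan2(d[1],d[0])).round(1))
G=(cv2.cvtColor(c["img"],cv2.COLOR_BGR2GRAY)); h=cv2.HoughCircles(G[150:240,110:390],cv2.HOUGH_GRADIENT,1.2,15,param1=120,param2=16,minRadius=8,maxRadius=26)
for x,y,r in h[0][:14]: 
    for z in (.098,.1607):
        d=ray(c,(x+110,y+150),z)[:2]-np.array([.481,-.425]); print((x+110,y+150,r),z,(np.hypot(*d)*1e3).round(1),np.degrees(np.arctan2(d[1],d[0])).round(1))
```

```text
(313, 263) 106.1 69.6
(372, 310) 106.7 49.0
(30, 315) 106.7 149.9
(163, 287) 103.2 106.0
(255, 287) 104.0 88.3
(np.float32(222.20001), np.float32(204.6), np.float32(22.64)) 0.098 84.0 113.1
(np.float32(222.20001), np.float32(204.6), np.float32(22.64)) 0.1607 103.7 106.9
(np.float32(287.0), np.float32(202.2), np.float32(25.28)) 0.098 87.3 81.0
(np.float32(287.0), np.float32(202.2), np.float32(25.28)) 0.1607 105.9 87.7
(np.float32(326.6), np.float32(195.0), np.float32(23.960001)) 0.098 104.4 66.7
(np.float32(326.6), np.float32(195.0), np.float32(23.960001)) 0.1607 115.6 77.8
(np.float32(359.0), np.float32(216.6), np.float32(17.36)) 0.098 107.8 50.5
(np.float32(359.0), np.float32(216.6), np.float32(17.36)) 0.1607 112.7 66.7
(np.float32(140.6), np.float32(220.20001), np.float32(15.68)) 0.098 107.3 148.5
(np.float32(140.6), np.float32(220.20001), np.float32(15.68)) 0.1607 111.1 131.2
(np.float32(193.4), np.float32(174.6), np.float32(22.64)) 0.098 111.8 120.2
(np.float32(193.4), np.float32(174.6), np.float32(22.64)) 0.1607 122.9 112.6
(np.float32(162.2), np.float32(197.4), np.float32(20.0)
[... 508 characters left out ...]
oat32(169.8), np.float32(18.68)) 0.1607 124.8 86.1
(np.float32(349.40002), np.float32(184.2), np.float32(23.960001)) 0.098 120.1 62.3
(np.float32(349.40002), np.float32(184.2), np.float32(23.960001)) 0.1607 125.6 73.8
(np.float32(254.6), np.float32(197.4), np.float32(23.960001)) 0.098 86.9 96.8
(np.float32(254.6), np.float32(197.4), np.float32(23.960001)) 0.1607 106.7 97.3
(np.float32(257.0), np.float32(174.6), np.float32(23.960001)) 0.098 104.1 96.2
(np.float32(257.0), np.float32(174.6), np.float32(23.960001)) 0.1607 119.3 96.8
(np.float32(319.40002), np.float32(215.4), np.float32(23.960001)) 0.098 88.8 63.7
(np.float32(319.40002), np.float32(215.4), np.float32(23.960001)) 0.1607 103.6 77.2
```

Seated neighbours' caps sit at r≈106.7, and the held ones at 103.6. So I shift 2.7 mm outward and 2.9 mm along −y of the tool, then lower.

Emit:
step_arm(
  targets=[
    [[2.7,-2.9,5],[0,0,-0.3],-1],
    [[0,0,10],[0,0,0],-1],
    [[0,0,10],[0,0,0],-1],
    [[0,0,6],[0,0,0],-1],
    [[0,0,4],[0,0,0],-1],
    [[0,0,3],[0,0,0],-1],
    [[0,0,0],[0,0,0],-1],
  ],
)

```text
time_s: 13.82
eef_pos: [0.4678, -0.3458, 0.1145]
eef_rot: [[-0.156, 0.988, -0.001], [0.988, 0.156, 0.001], [0.001, -0.001, -1.0]]
force: [0.2, -1.2, -2.2]
finger_gap: 0.0117
grip_force: 35.0
```

Run:
```python
from h import *
o=manip.observe(); print(o["time_s"],o["eef_pos"],yaw(),o["force"].round(1)); plan((.4686,-.346,.091),99)
```

```text
13.8167 [ 0.46775858 -0.34577052  0.11454837] 98.99570630462635 [ 0.2 -1.2 -2.2]
shift [-0.4  0.8 23.5] max/41.7=0.6 turn_z -0.0 tilt [-1.1e-03  9.0e-04 -1.0e+00]
```

Emit:
step_arm(
  targets=[
    [[0,0.5,2],[0,0,0],-1],
    [[0,0,2],[0,0,0],-1],
    [[0,0,2],[0,0,0],-1],
    [[0,0,2],[0,0,0],-1],
    [[0,0,2],[0,0,0],-1],
    [[0,0,0],[0,0,0],-1],
  ],
)

```text
time_s: 14.32
eef_pos: [0.4683, -0.3459, 0.1051]
eef_rot: [[-0.156, 0.988, -0.0], [0.988, 0.156, 0.0], [0.0, -0.0, -1.0]]
force: [-0.2, -0.8, -1.8]
finger_gap: 0.0115
grip_force: 35.0
```

Emit:
step_arm(
  targets=[
    [[0,0,3],[0,0,0],-1],
    [[0,0,3],[0,0,0],-1],
    [[0,0,3],[0,0,0],-1],
    [[0,0,2],[0,0,0],-1],
    [[0,0,1],[0,0,0],-1],
    [[0,0,1],[0,0,0],-1],
    [[0,0,1],[0,0,0],-1],
    [[0,0,0],[0,0,0],-1],
  ],
)

```text
time_s: 14.98
eef_pos: [0.4685, -0.346, 0.0914]
eef_rot: [[-0.156, 0.988, -0.0], [0.988, 0.156, 0.0], [0.0, -0.0, -1.0]]
force: [0.4, -0.6, -1.9]
finger_gap: 0.0114
grip_force: 35.0
```

Emit:
step_arm(
  targets=[
    [[0,0,0.7],[0,0,0],-1],
    [[0,0,0.7],[0,0,0],-1],
    [[0,0,0.7],[0,0,0],-1],
    [[0,0,0],[0,0,0],-1],
  ],
)

```text
time_s: 15.32
eef_pos: [0.4691, -0.3462, 0.091]
eef_rot: [[-0.156, 0.988, 0.001], [0.988, 0.156, -0.001], [-0.001, 0.001, -1.0]]
force: [-1.7, 0.9, 8.9]
finger_gap: 0.0117
grip_force: 35.0
```

Contact came at z = 0.091, exactly the seated height. Release to 35 mm and lift.

Emit:
step_arm(
  targets=[
    [[0,0,0],[0,0,0],-0.5],
    [[0,0,0],[0,0,0],-0.3],
    [[0,0,0],[0,0,0],-0.3],
    [[0,0,0],[0,0,0],-0.3],
    [[0,0,-10],[0,0,0],-0.3],
    [[0,0,-20],[0,0,0],-0.3],
    [[0,0,-40],[0,0,0],-0.3],
    [[0,0,-40],[0,0,0],-0.3],
    [[0,0,-40],[0,0,0],-0.2],
    [[0,0,-40],[0,0,0],-0.1],
    [[0,0,-35],[0,0,0],0],
    [[0,0,-15],[0,0,0],0.1],
  ],
)

```text
time_s: 16.32
eef_pos: [0.4705, -0.3466, 0.3356]
eef_rot: [[-0.156, 0.988, 0.007], [0.988, 0.156, -0.005], [-0.006, 0.006, -1.0]]
force: [0.4, 0.1, 0.4]
finger_gap: 0.05
grip_force: 0.0
```

Run:
```python
from h import *
o=manip.observe(); print(o["time_s"],o["eef_pos"],yaw(),o["finger_gap"],o["force"].round(1)); plan((.410,.283,.32),44)
c=cam("wrist"); cv2.imwrite("pics/w5.png",c["img"])
H=np.array([.481,-.425]); G=cv2.cvtColor(c["img"],cv2.COLOR_BGR2GRAY)
h=cv2.HoughCircles(G,cv2.HOUGH_GRADIENT,1,10,param1=120,param2=12,minRadius=5,maxRadius=11)
for x,y,r in h[0]:
    d=ray(c,(x,y),.098)[:2]-H; R=np.hypot(*d)*1e3
    if 95<R<115: print((int(x),int(y)),R.round(1),np.degrees(np.arctan2(d[1],d[0])).round(1))
```

```text
16.3167 [ 0.47053096 -0.3465572   0.33556977] 98.99628777917059 0.05000425708423434 [0.4 0.1 0.4]
shift [631.4  38.6  12.2] max/41.7=15.1 turn_z 55.0 tilt [ 0.0072 -0.0046 -1.    ]
(238, 139) 107.2 107.8
(174, 190) 107.2 166.4
(265, 140) 106.0 89.9
(296, 149) 108.5 68.5
(315, 167) 106.6 50.6
(184, 172) 106.6 151.6
(240, 288) 103.9 -90.2
(328, 189) 106.5 32.2
(332, 216) 105.6 11.7
(173, 217) 102.9 -173.4
```

Seated broad caps read r≈106.6, yaw 98.9°, same as the neighbours, so it is in. Now the slim one.

Emit:
step_arm(
  targets=[
    [[38,2.3,0],[0,0,0],0.1],
    [[38,2.3,0],[0,0,0],0.1],
    [[38,2.3,0],[0,0,0],0.1],
    [[38,2.3,0],[0,0,0],0.1],
    [[38,2.3,0],[0,0,0],0.1],
    [[38,2.3,0],[0,0,0],0.1],
    [[38,2.3,0],[0,0,0],0.1],
    [[38,2.3,0],[0,0,0],0.1],
    [[38,2.3,0],[0,0,0],0.1],
    [[38,2.3,0],[0,0,0],0.1],
    [[38,2.3,0],[0,0,0],0.1],
    [[38,2.3,0],[0,0,0],0.1],
  ],
)

```text
time_s: 17.37
eef_pos: [0.4236, 0.1103, 0.3294]
eef_rot: [[-0.156, 0.988, 0.0], [0.988, 0.156, -0.001], [-0.001, 0.0, -1.0]]
force: [0.9, 0.1, 0.1]
finger_gap: 0.0516
grip_force: 0.0
```

Emit:
step_arm(
  targets=[
    [[38,2.3,0],[0,0,0],0.1],
    [[38,2.3,0],[0,0,0],0.1],
    [[38,2.3,0],[0,0,0],0.1],
    [[38,2.3,0],[0,0,0],0.1],
    [[23,2,0],[0,0,0],0.1],
    [[0,0,20],[0,0,6.9],0.1],
    [[0,0,30],[0,0,6.9],0.1],
    [[0,0,30],[0,0,6.9],0.1],
    [[0,0,30],[0,0,6.9],0.1],
    [[0,0,20],[0,0,6.9],0.1],
    [[0,0,10],[0,0,6.9],0.1],
    [[0,0,0],[0,0,6.9],0.1],
  ],
)

```text
time_s: 18.37
eef_pos: [0.4064, 0.2818, 0.1867]
eef_rot: [[0.638, 0.77, -0.005], [0.77, -0.638, -0.003], [-0.006, -0.002, -1.0]]
force: [0.1, 0.3, 0.3]
finger_gap: 0.0518
grip_force: 0.0
```

Emit:
step_arm(
  targets=[
    [[0,0,0],[0,0,6.7],0.1],
    [[0,0,0],[0,0,0],0.1],
    [[0,0,0],[0,0,0],0.1],
  ],
)

```text
time_s: 18.62
eef_pos: [0.408, 0.2833, 0.1894]
eef_rot: [[0.717, 0.697, -0.0], [0.697, -0.717, -0.0], [-0.0, 0.0, -1.0]]
force: [0.0, -0.2, 0.9]
finger_gap: 0.0516
grip_force: 0.0
```

Run:
```python
from cass import *
o=manip.observe(); print(o["time_s"],o["eef_pos"],yaw(),o["finger_gap"],o["qpos"].round(2))
c=cam("wrist"); G=cv2.cvtColor(c["img"],cv2.COLOR_BGR2GRAY)
O=np.array([.4255,.2925])-.0037*np.array([.719,.695])
p=proj(c,[*O,.05]); print(p)
big=cv2.resize(c["img"],None,fx=4,fy=4,interpolation=cv2.INTER_CUBIC); c4=dict(c); c4["K"]=c["K"].copy(); c4["K"][:2]*=4
for q in outline(c4,O,44,.013,.041): cv2.polylines(big,[q],True,(0,0,255),1)
x,y=(p*4).astype(int); x=max(x,250);y=max(y,250); cv2.imwrite("pics/o2.png",big[y-250:y+250,x-250:x+250]); print("crop origin",x-250,y-250)
```

```text
18.6167 [0.40802593 0.28331436 0.18938063] 44.195699605593106 0.051554452225112984 [-0.37  0.46 -0.42  1.95  0.26  0.79 -1.73]
[260.60220602 166.67594589]
crop origin 792 416
```

View pics/o2.png

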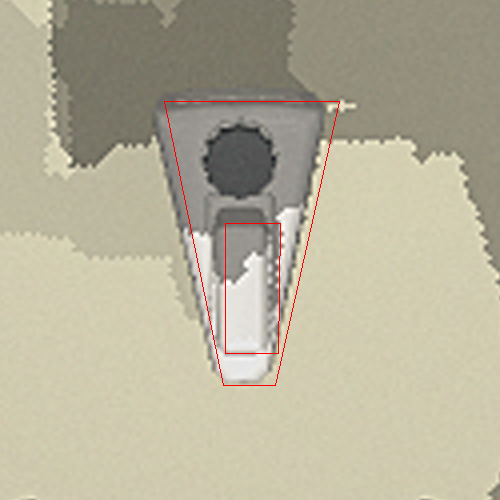

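The overlay is right along the length. The real fin centre is about 10 zoomed pixels (2.3 mm) left of the drawn one, and yaw is about 0.5° more.

Run:
```python
from h import *
plan((.4184,.2888,.051),44.7)
```

```text
shift [ 11.1   3.3 138.5] max/41.7=3.3 turn_z -0.5 tilt [ 0.e+00 -1.e-04 -1.e+00]
```

Emit:
step_arm(
  targets=[
    [[11,3.4,20],[0,0,-0.5],0.1],
    [[0,0,35],[0,0,0],0.1],
    [[0,0,35],[0,0,0],0.1],
    [[0,0,25],[0,0,0],0],
    [[0,0,15],[0,0,0],-0.1],
    [[0,0,6],[0,0,0],-0.5],
    [[0,0,0],[0,0,0],-1],
    [[0,0,0],[0,0,0],-1],
    [[0,0,0],[0,0,0],-1],
    [[0,0,0],[0,0,0],-1],
    [[0,0,0],[0,0,0],-1],
    [[0,0,0],[0,0,0],-1],
  ],
)

```text
time_s: 19.67
eef_pos: [0.4194, 0.2891, 0.0545]
eef_rot: [[0.713, 0.701, 0.002], [0.701, -0.713, 0.001], [0.002, 0.0, -1.0]]
force: [-1.4, -0.3, 7.0]
finger_gap: 0.0114
grip_force: 35.0
```

Run:
```python
from h import *
o=manip.observe(); print(o["time_s"],o["eef_pos"],yaw(),o["finger_gap"],o["grip_force"],o["force"].round(1))
```

```text
19.6667 [0.4193695  0.28913422 0.05453508] 44.49168600223696 0.011415592197108809 34.98634457588196 [-1.4 -0.3  7. ]
```

Emit:
step_arm(
  targets=[
    [[0,0,-10],[0,0,0],-1],
    [[0,0,-20],[0,0,0],-1],
    [[0,0,-30],[0,0,0],-1],
    [[0,0,-35],[0,0,0],-1],
    [[0,0,-40],[0,0,0],-1],
    [[0,0,-40],[0,0,0],-1],
    [[0,0,-40],[0,0,0],-1],
    [[0,0,-40],[0,0,0],-1],
    [[0,0,-30],[0,0,0],-1],
    [[0,0,-5],[0,0,0],-1],
    [[0,0,0],[0,0,0],-1],
  ],
)

```text
time_s: 20.58
eef_pos: [0.419, 0.2889, 0.3456]
eef_rot: [[0.713, 0.701, 0.004], [0.701, -0.713, 0.002], [0.004, 0.001, -1.0]]
force: [-0.1, 0.5, -2.5]
finger_gap: 0.0118
grip_force: 35.0
```

Run:
```python
from h import *
o=manip.observe(); print(o["time_s"],o["eef_pos"],yaw(),o["finger_gap"],o["grip_force"],o["force"].round(1))
plan((.431,-.355,.345),129)
```

```text
20.5833 [0.41899034 0.28894848 0.34563018] 44.4885027757036 0.011826746141351468 34.976316690444946 [-0.1  0.5 -2.5]
shift [-442.7  467.8   -0.7] max/41.7=11.2 turn_z -84.5 tilt [ 0.0038  0.0021 -1.    ]
```

Emit:
step_arm(
  targets=[
    [[-13,13,0],[0,0,0],-1],
    [[-25,26,0],[0,0,0],-1],
    [[-25,26,0],[0,0,0],-1],
    [[-25,26.5,0],[0,0,0],-1],
    [[-25,26.5,0],[0,0,0],-1],
    [[-25,26.5,0],[0,0,0],-1],
    [[-25,26.5,0],[0,0,0],-1],
    [[-25,26.5,0],[0,0,0],-1],
    [[-25,26.5,0],[0,0,0],-1],
    [[-25,26.5,0],[0,0,0],-1],
    [[-25,26.5,0],[0,0,0],-1],
    [[-25,26.5,0],[0,0,0],-1],
  ],
)

```text
time_s: 21.58
eef_pos: [0.4237, -0.1313, 0.3414]
eef_rot: [[0.713, 0.701, -0.004], [0.701, -0.713, 0.001], [-0.002, -0.004, -1.0]]
force: [0.6, -0.1, -2.3]
finger_gap: 0.0116
grip_force: 35.0
```

Emit:
step_arm(
  targets=[
    [[-25,26.5,0],[0,0,0],-1],
    [[-25,26.5,0],[0,0,0],-1],
    [[-25,26.5,0],[0,0,0],-1],
    [[-25,26.5,0],[0,0,0],-1],
    [[-25,26.5,0],[0,0,0],-1],
    [[-25,26,0],[0,0,0],-1],
    [[-4,5,0],[0,0,-3],-1],
    [[0,0,0],[0,0,-6.8],-1],
    [[0,0,0],[0,0,-6.8],-1],
    [[0,0,0],[0,0,-6.8],-1],
    [[0,0,0],[0,0,-6.8],-1],
    [[0,0,0],[0,0,-6.8],-1],
  ],
)

```text
time_s: 22.58
eef_pos: [0.429, -0.3534, 0.3407]
eef_rot: [[0.142, 0.99, -0.004], [0.99, -0.142, 0.003], [0.003, -0.005, -1.0]]
force: [-0.3, 0.1, -1.8]
finger_gap: 0.0114
grip_force: 35.0
```

Emit:
step_arm(
  targets=[
    [[0,0,0],[0,0,-6.8],-1],
    [[0,0,0],[0,0,-6.8],-1],
    [[0,0,0],[0,0,-6.8],-1],
    [[0,0,0],[0,0,-6.8],-1],
    [[0,0,0],[0,0,-6.8],-1],
    [[0,0,0],[0,0,-6.8],-1],
    [[0,0,0],[0,0,-6.7],-1],
    [[0,0,0],[0,0,0],-1],
    [[0,0,0],[0,0,0],-1],
  ],
)

```text
time_s: 23.33
eef_pos: [0.4294, -0.3538, 0.3415]
eef_rot: [[-0.627, 0.779, -0.003], [0.779, 0.627, 0.003], [0.004, -0.001, -1.0]]
force: [0.0, 0.8, -2.0]
finger_gap: 0.0113
grip_force: 35.0
```

Run:
```python
from h import *
o=manip.observe(); print(o["time_s"],o["eef_pos"],yaw(),o["finger_gap"],o["qpos"].round(2),o["force"].round(1))
plan((.4305,-.3626,.155),129)
```

```text
23.3333 [ 0.42941874 -0.35383686  0.34146972] 128.80490646422962 0.011261840272867979 [ 0.93  0.39 -0.43  1.57  0.17  1.22  1.14] [ 0.   0.8 -2. ]
shift [ -8.2  -4.5 186.4] max/41.7=4.5 turn_z -0.2 tilt [-0.0029  0.0026 -1.    ]
```

Emit:
step_arm(
  targets=[
    [[-8,-4.5,30],[0,0,-0.2],-1],
    [[0,0,40],[0,0,0],-1],
    [[0,0,40],[0,0,0],-1],
    [[0,0,40],[0,0,0],-1],
    [[0,0,30],[0,0,0],-1],
    [[0,0,6],[0,0,0],-1],
    [[0,0,0],[0,0,0],-1],
    [[0,0,0],[0,0,0],-1],
  ],
)

```text
time_s: 24.0
eef_pos: [0.4328, -0.3637, 0.1582]
eef_rot: [[-0.631, 0.776, 0.001], [0.776, 0.631, -0.001], [-0.001, 0.0, -1.0]]
force: [0.5, 0.2, -3.1]
finger_gap: 0.0117
grip_force: 35.0
```

Run:
```python
from h import *
o=manip.observe(); z=o["eef_pos"][2]; print(o["time_s"],o["eef_pos"],yaw(),o["finger_gap"],o["force"].round(1))
plan((.4305,-.3626,.155),129)
c=cam("wrist"); H=np.array([.481,-.425]); im=c["img"]; big=cv2.resize(im[60:260,120:390],None,fx=2.2,fy=2.2,interpolation=cv2.INTER_CUBIC)
cv2.imwrite("pics/w6.png",big)
e=proj(c,[*(H+.101*np.array([np.cos(np.radians(129)),np.sin(np.radians(129))])),.04]); print("pred dot",e)
g=im.astype(int).mean(2); m=np.zeros(g.shape,np.uint8); x,y=e.astype(int); m[y-20:y+20,x-20:x+20]=g[y-20:y+20,x-20:x+20]<55
for p,a in blobs(m,15,400):
    d=ray(c,p,.04)[:2]-H; print("dark",p,a,(np.hypot(*d)*1e3).round(1),np.degrees(np.arctan2(d[1],d[0])).round(2))
G=cv2.cvtColor(im,cv2.COLOR_BGR2GRAY); h=cv2.HoughCircles(G[120:250],cv2.HOUGH_GRADIENT,1,14,param1=120,param2=14,minRadius=9,maxRadius=24)
for x,y,r in h[0][:12]:
    q=(x,y+120)
    for zz in(.098,z+.0035):
        w=ray(c,q,zz)[:2]; d=w-H; print(q,round(float(r),1),round(zz,3),(w*1e3).round(1),(np.hypot(*d)*1e3).round(1),np.degrees(np.arctan2(d[1],d[0])).round(1))
```

```text
24.0 [ 0.43283933 -0.36365355  0.15823061] 129.13065400940042 0.01166425131266072 [ 0.5  0.2 -3.1]
shift [ 2.3 -1.2  3.2] max/41.7=0.1 turn_z 0.1 tilt [ 9.e-04 -5.e-04 -1.e+00]
pred dot [253.34952212 163.3964544 ]
dark [253.2 161.2] 20 103.0 129.07
(np.float32(254.5), np.float32(201.5)) 15.5 0.098 [ 428.7 -358.8] 84.3 128.3
(np.float32(254.5), np.float32(201.5)) 15.5 0.162 [ 415.5 -342.6] 105.2 128.5
(np.float32(311.5), np.float32(180.5)) 22.3 0.098 [ 450.8 -320.2] 109.1 106.1
(np.float32(311.5), np.float32(180.5)) 22.3 0.162 [ 431.7 -314.3] 121.2 114.0
(np.float32(193.5), np.float32(180.5)) 23.4 0.098 [ 384.1 -374.3] 109.3 152.4
(np.float32(193.5), np.float32(180.5)) 23.4 0.162 [ 382.8 -354. ] 121.2 144.1
(np.float32(344.5), np.float32(209.5)) 23.4 0.098 [ 484.9 -321.3] 103.7 87.9
(np.float32(344.5), np.float32(209.5)) 23.4 0.162 [ 456.7 -315.1] 112.5 102.5
(np.float32(165.5), np.float32(199.5)) 15.6 0.098 [ 376.6 -399.1] 107.6 166.1
(np.float32(165.5), np.float32(199.5)) 15.6 0.162 [ 377.3 -372.2] 116.4 153.0
(np.float32(311.5), np.float32(227.5)) 23.4 0.098 [ 475.4 -347.7] 77.5 94
[... 307 characters left out ...]
146.7
(np.float32(206.5), np.float32(173.5)) 23.4 0.162 [ 385.9 -346.6] 123.3 140.5
(np.float32(369.5), np.float32(235.5)) 13.4 0.098 [ 514.3 -324.6] 105.7 71.7
(np.float32(369.5), np.float32(235.5)) 13.4 0.162 [ 478.3 -317.5] 107.5 91.5
(np.float32(196.5), np.float32(227.5)) 19.0 0.098 [ 407.6 -402.7] 76.7 163.1
(np.float32(196.5), np.float32(227.5)) 19.0 0.162 [ 400.  -374.8] 95.3 148.2
(np.float32(193.5), np.float32(213.5)) 17.9 0.098 [ 399.2 -395. ] 87.1 159.9
(np.float32(193.5), np.float32(213.5)) 17.9 0.162 [ 393.8 -369.2] 103.5 147.4
(np.float32(311.5), np.float32(211.5)) 14.5 0.098 [ 466.8 -338.1] 88.1 99.3
(np.float32(311.5), np.float32(211.5)) 14.5 0.162 [ 443.4 -327.4] 104.6 111.1
```

View pics/w6.png

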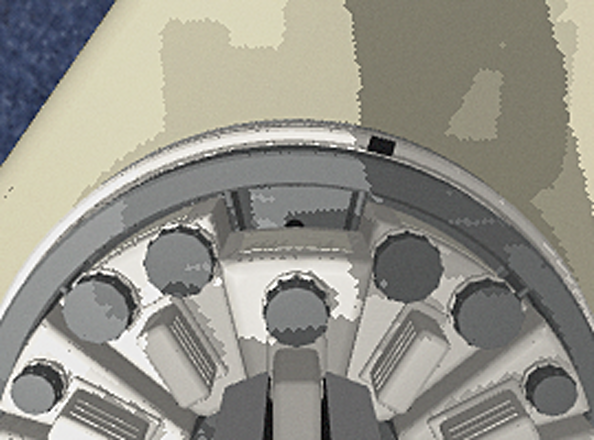

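The slim cassette is held in line with its nest: cap at crop (297,310), nest ribs at about (236,205) and (359,205), dot at (295,223). Small correction, then lower.

Emit:
step_arm(
  targets=[
    [[0.8,-0.8,5],[0,0,0.1],-1],
    [[0,0,10],[0,0,0],-1],
    [[0,0,10],[0,0,0],-1],
    [[0,0,6],[0,0,0],-1],
    [[0,0,4],[0,0,0],-1],
    [[0,0,3],[0,0,0],-1],
    [[0,0,0],[0,0,0],-1],
  ],
)

```text
time_s: 24.63
eef_pos: [0.4306, -0.3631, 0.1186]
eef_rot: [[-0.631, 0.776, -0.001], [0.776, 0.631, 0.001], [0.001, -0.0, -1.0]]
force: [-0.3, 0.2, -0.9]
finger_gap: 0.0113
grip_force: 35.0
```

Run:
```python
from h import *
o=manip.observe(); print(o["time_s"],o["eef_pos"],yaw(),o["force"].round(1)); P=np.array([.43284,-.36365,.1582])
d=o["eef_rot"].T@(o["eef_pos"]-P)*1e3; print("moved tool",d.round(2)); plan((.4313,-.3636,.0945),129)
```

```text
24.6333 [ 0.43060575 -0.36306917  0.11858307] 129.09014494679133 [-0.3  0.2 -0.9]
moved tool [ 1.81 -1.36 39.62]
shift [-0.9  0.2 24.1] max/41.7=0.6 turn_z 0.1 tilt [-9.e-04  8.e-04 -1.e+00]
```

Emit:
step_arm(
  targets=[
    [[-0.8,0.2,2],[0,0,0.1],-1],
    [[0,0,2],[0,0,0],-1],
    [[0,0,2],[0,0,0],-1],
    [[0,0,2],[0,0,0],-1],
    [[0,0,2],[0,0,0],-1],
    [[0,0,0],[0,0,0],-1],
  ],
)

```text
time_s: 25.13
eef_pos: [0.4314, -0.3637, 0.109]
eef_rot: [[-0.629, 0.777, -0.0], [0.777, 0.629, 0.0], [0.001, -0.0, -1.0]]
force: [0.2, -0.3, -1.5]
finger_gap: 0.0117
grip_force: 35.0
```

Emit:
step_arm(
  targets=[
    [[0,0,3],[0,0,0],-1],
    [[0,0,3],[0,0,0],-1],
    [[0,0,3],[0,0,0],-1],
    [[0,0,2],[0,0,0],-1],
    [[0,0,1],[0,0,0],-1],
    [[0,0,1],[0,0,0],-1],
    [[0,0,0],[0,0,0],-1],
  ],
)

```text
time_s: 25.72
eef_pos: [0.4315, -0.3637, 0.0962]
eef_rot: [[-0.629, 0.777, -0.0], [0.777, 0.629, 0.0], [0.0, -0.0, -1.0]]
force: [0.4, -0.4, -2.0]
finger_gap: 0.0118
grip_force: 35.0
```

Emit:
step_arm(
  targets=[
    [[0,0,0.8],[0,0,0],-1],
    [[0,0,0.8],[0,0,0],-1],
    [[0,0,0.7],[0,0,0],-1],
    [[0,0,0.7],[0,0,0],-1],
    [[0,0,0],[0,0,0],-1],
  ],
)

```text
time_s: 26.13
eef_pos: [0.4318, -0.364, 0.0946]
eef_rot: [[-0.629, 0.777, 0.0], [0.777, 0.629, -0.001], [-0.001, -0.0, -1.0]]
force: [-1.9, 1.8, 6.8]
finger_gap: 0.0119
grip_force: 35.0
```

Contact came at 0.0946, the expected seat (0.040 + 0.0545). Release and rise.

Emit:
step_arm(
  targets=[
    [[0,0,0],[0,0,0],-0.5],
    [[0,0,0],[0,0,0],-0.3],
    [[0,0,0],[0,0,0],-0.3],
    [[0,0,0],[0,0,0],-0.3],
    [[0,0,-10],[0,0,0],-0.3],
    [[0,0,-20],[0,0,0],-0.3],
    [[0,0,-40],[0,0,0],-0.3],
    [[0,0,-40],[0,0,0],-0.3],
    [[0,0,-40],[0,0,0],-0.2],
    [[0,0,-40],[0,0,0],-0.2],
    [[0,0,-35],[0,0,0],-0.2],
    [[0,0,0],[0,0,0],-0.2],
  ],
)

```text
time_s: 27.13
eef_pos: [0.4352, -0.3655, 0.3266]
eef_rot: [[-0.629, 0.777, 0.011], [0.777, 0.629, -0.008], [-0.014, 0.003, -1.0]]
force: [1.0, 0.3, -0.7]
finger_gap: 0.0377
grip_force: 0.0
```

Run:
```python
from h import *
o=manip.observe(); print(o["time_s"],o["eef_pos"],yaw(),o["finger_gap"],o["force"].round(1))
c=cam("wrist"); cv2.imwrite("pics/w7.png",c["img"])
H=np.array([.481,-.425]); G=cv2.cvtColor(c["img"],cv2.COLOR_BGR2GRAY)
h=cv2.HoughCircles(G,cv2.HOUGH_GRADIENT,1,10,param1=120,param2=12,minRadius=5,maxRadius=11)
for x,y,r in h[0]:
    d=ray(c,(x,y),.098)[:2]-H; R=np.hypot(*d)*1e3
    if 95<R<115: print((int(x),int(y)),R.round(1),np.degrees(np.arctan2(d[1],d[0])).round(1))
```

```text
27.1333 [ 0.43519352 -0.3655122   0.32661415] 128.99198535625393 0.037705402460977824 [ 1.   0.3 -0.7]
(198, 152) 107.8 166.2
(219, 140) 107.8 150.5
(181, 177) 103.5 -172.9
(326, 176) 107.1 70.3
(333, 204) 104.5 49.4
(249, 136) 105.1 130.9
(282, 141) 105.3 109.0
(334, 229) 107.6 30.6
```

Both cassettes read as seated: slim cap at r≈105, broad cap at r≈105, in line with the neighbours. The arm is clear.

Emit:
step_arm(
  targets=[
    [[0,0,0],[0,0,0],-0.2],
    [[0,0,0],[0,0,0],-0.2],
    [[0,0,0],[0,0,0],-0.2],
  ],
)

```text
time_s: 27.43
eef_pos: [0.4306, -0.3633, 0.3168]
eef_rot: [[-0.629, 0.777, -0.003], [0.777, 0.629, 0.002], [0.003, -0.001, -1.0]]
force: [-0.2, -0.8, -0.5]
finger_gap: 0.0376
grip_force: 0.0
```

```bash
python3 -c "
from plant import job_done; print(job_done())"
```

```text
the job is handed in; nothing more can be done
None
```

I turned the carousel to the loading side, lowered the broad and slim cassettes into their own nests and released both; contact came at the expected seated height each time. The job was handed in at 27.4 s with the arm clear, and no verdict came back.

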